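Snap the cover onto the junction box

TASK

The wiring in the junction box is finished and its grey cover has been left lying askew on top. Slide the cover square over the opening until its skirt drops in, then press it down at both ends until both spring catches have snapped and the cover sits flush on the box. Do not force it, and leave the carton and the pen beside it where they are.

Things in the scene. Friction and masses are not known exactly. Their poses are not given: they have to be found in the camera images.
- junction_box: grey open-topped electrical box, 100 x 134 mm outside (x, y), 5 mm walls, 50 mm high, on a 12 mm plywood board fixed to the bench; board edges at x = -75 and +75, y = -90 and +180 mm. Origin: on the bench under the box's centre; z up, y along its long side towards the white conduit (20 mm thick, below the rim)
- opening (a point): centre of the box's opening, level with its rim, 62 mm above the bench; axes as the box. The opening is 90 x 124 mm (x, y) inside the walls
- catch_bar_left (a point): middle of the sprung steel catch bar in the short wall at +y, 36 mm long along x, 5 mm thick, its middle 4.5 mm below the rim; it stands 4 mm into the opening and gives way outwards. About 5 to 15 N pressed on that end of the cover takes the skirt past it
- catch_bar_right (a point): the same catch bar in the short wall at -y
- cover: loose grey cover, about 0.25 kg: plate 100 x 134 x 5 mm (x, y, z), too wide for the gripper, with a ribbed skirt below, 87 x 120 mm outside, 14 mm deep, lower edge rounded. Origin: centre of the plate's underside, at point opening when home. Starts on the rim 10 to 24 mm off to the box's +x side; once aligned it drops until one or both ends rest on their catch, about 10 mm too high there
- cover_left (a point): point on the top of the cover, 55 mm from its centre towards its +y end, over the left catch: where to press; 5 mm above the rim when home
- cover_right (a point): point on the top of the cover, 55 mm from its centre towards its -y end, over the right catch: where to press; 5 mm above the rim when home
- screw_carton: small carton, 70 x 45 x 30 mm, standing on the board between conduit and far edge; leave it alone. Origin at the centre of its underside
- pen: marker pen, 135 mm long and 16 mm thick, lying on the bench to the left of the board; leave it alone. Origin under its middle

How it is judged:
At the end, for the whole second after the job is handed in: The cover lies flush and at rest on the junction box, plate down on the rim within 2.5 mm at its middle and over both catches, tilted less than 0.03 rad, within 4 mm and 0.05 rad of square over the opening (z of each of cover_left, cover_right in the frame of opening below 0.0075 m and z of cover in the frame of opening between -0.0025 and 0.0025 m and horizontal distance between cover and opening below 0.004 m and angle between the y axis of cover and the y axis of junction_box, either way round below 0.05 rad and angle between cover's own z axis and vertical below 0.03 rad and linear speed of cover below 0.01 m/s); the robot touches nothing.
It fails at once if the cover is forced: the robot presses on it with more than 150 N (contact force between any of the arm, the fingers and cover above 150 N).
It fails at once if the carton or the pen is moved by more than 30 mm (distance of any of screw_carton, pen from where it was at the start of the episode above 0.03 m).
It also fails if it takes over 45 s, if anything falls off the work surface, if the arm or the gripper's body presses on something with over 40 N, if the wrist force passes 120 N, or if a joint passes its speed limit or range.

ROBOT

A 6-joint arm with a two-finger parallel gripper is mounted at the origin on a cart in front of the work surface, level with it; the furniture and walls round the work are solid. World frame = base frame: x ahead of the robot, y to its left, z up, the work surface at z = 0. Lengths are in m, angles in rad, forces in N, time in s.
With the tool pointing down it reaches from about 0.25 to 0.775 m from the base axis. Payload 4 kg.
Tool frame: the origin (TCP) lies midway between the tips of the shut fingers; the grasp point (between the pads) lies 19 mm behind it; z points along the fingers, y is the line along which they close (so a half turn about z gives the same grasp; the last joint's range is limited). The gripper opens to 94 mm and grips with 3 to 60 N. Pads are 16 mm wide; open, the fingers measure 119 mm over their backs; the gripper's body (75 mm by 177 mm) begins 78 mm behind the grasp point.
Start: joints at [-1.448, 0.087, 1.371, -0, 1.684, -0.103], TCP at [0.123, -0.536, 0.206] pointing down, gripper open.
Joint ranges: [-3.1, 3.1], [-0.76, 2.03], [0.27, 2.55], [-1.08, 4.22], [0.17, 2.65], [-2.57, 2.57]. Speed limits (rad/s): [2.79, 2.79, 3.14, 3.14, 3.14, 3.14].

INTERFACE

Orientations are given as [roll, pitch, yaw] about the fixed x, y, z axes, in that order (R = Rz(yaw) Ry(pitch) Rx(roll)).
In Python, from bench import robot gives the robot as it stands. The module is installed in compiled form; this text tells all that it offers.
- The arm moves only by the tool arm_command, never from a script. Its argument "targets" is a list of rows, each a list of 4 numbers: the shift along the world's x, y, z as a fraction of full scale, then the turn about the world's z as a fraction of full scale. A call has 1 to 8 rows; each row is the pose to reach, as a shift and turn from the pose commanded when the call began; what a row does not reach only later rows make up. Full scale, the value 1, is 0.5 m for a shift and 120 degrees for a turn. A row lasts 1/12 s, in which the tool goes at most 41.7 mm and 7.16 degrees, less where a joint would pass 70% of its speed; a pose out of reach is approached as far as the arm can. A call with a number of a shift or a turn outside -1 to 1 is refused whole. A call with a gripper value outside its range is refused whole. "claw" is the closure, from 0 (fully open) to 1 (shut), set as the call begins (left out, the last holds). The fingers move at their own pace and stop on an object; the grip force is fixed at half the most. Time passes only in rows, so rows that repeat a pose let the fingers close. It gives the time, the measured TCP pose, the force, the opening and the grip force at its end, in the units of the state.
- robot.get_obs(): the state, without advancing time (a new reading comes with each control period).
- robot.snapshot(name): name is "scene" or "top" or "wrist"; returns the picture (420x560x3 uint8, red, green, blue); there is no depth.
- robot.camera_info(name): a dict with "vfov" (degrees; the focal length in pixels is half the picture's height over the tangent of half this angle, whatever the lens; pixels are square), "cx", "cy" (the principal point, pixels), "extrinsics" (4x4, takes a point from camera to world coordinates); the wrist camera has in their place "T_tool_cam" (4x4, takes a point from camera to tool coordinates, whose origin is the TCP and whose axes are the flange's). Camera axes: x right, y up, looking along -z (the intrinsics and any distortion apply to the point x, -y, -z); pixel columns grow to the right and rows downward; lengths in m; the calibration is good to about 2 mm. The wrist camera is an equidistant fisheye: a pixel r from the principal point sees the ray r / f radians off the axis. A picture is of the moment at which its call begins: read the wrist's pose just before it. camera_info takes no time and is no camera call.
- robot.close_job(): hands the job in; it is judged then, once.
The state is a dict: "time": time; "joint_positions": joint angles; "qvel": joint speeds; "joint_torque": joint torques, N m; "tool_pos": TCP position; "ee_rot": TCP orientation; "wrist_force": force on the tool from outside, world axes, zero at the start; "wrist_torque": the same for the moment, N m; "width": finger opening in m; "finger_force": force on a finger pad.
Only numpy, scipy, OpenCV 4.12 (cv2) and the standard library are available. Lean on these libraries where they do the work, as an engineer would, in place of code of your own. Each camera call takes 0.05 s, during which the arm holds its last target. There are 200 camera calls.

## Working session

There is one attempt and no reset: what is moved stays moved. The work goes in short steps, Python scripts to look and compute and a tool call to move; the robot and the scene stay as the last step left them, time stands still between calls to the robot, and variables do not carry over. Pictures are saved under pics/ and viewed, at most 10 in all, crops included, and the job is handed in when it is done.

Besides the shell and the picture viewer there is one more tool, called after "Call:" as name([rows], argument=value, ...), one row to a line, values as JSON. arm_command: Moves the arm, as the interface text tells. Shift numbers are shares of 0.5 m and turn numbers shares of 120 degrees, none past 1 either way. Its arguments: {"type":"object","properties":{"targets":{"type":"array"},"claw":{"type":"number"}},"required":["targets"]}

```bash
mkdir -p pics
python3 - <<'E'
from bench import robot
import cv2,numpy as np
o=robot.get_obs();print(o)
for n in("scene","top"):
    im=robot.snapshot(n);cv2.imwrite(f"pics/{n}0.png",im[:,:,::-1]);i=robot.camera_info(n);print(i)
print(robot.camera_info("wrist"))
E
```

```text
{'time': 0.0, 'joint_positions': array([-1.44812539e+00,  8.79422492e-02,  1.37220764e+00, -5.39348118e-06,
        1.68355484e+00, -1.03117779e-01]), 'qvel': array([-0.00072155,  0.00161387, -0.00020801,  0.00053751,  0.00104026,
        0.00098081]), 'joint_torque': array([-4.17689935e-04, -3.40176451e+01, -3.02432227e+01,  7.18298508e-02,
        3.29120317e-02, -1.85511258e-04]), 'tool_pos': array([ 0.12305152, -0.53552495,  0.20433476]), 'ee_rot': array([-3.13949124e+00, -2.12075395e-04,  2.25787891e-01]), 'wrist_force': array([-0.14765278, -0.23994836, -0.90756689]), 'wrist_torque': array([ 0.01097588, -0.03482316, -0.033739  ]), 'finger_force': 0.0, 'width': 0.09407799626006895}
{'vfov': 47.35658197069156, 'cx': 280.5128608388747, 'cy': 207.68949428418964, 'extrinsics': array([[-0.54235644,  0.62332144, -0.56331152,  0.02372701],
       [-0.8400924 , -0.3946097 ,  0.37219342,  0.6875486 ],
       [ 0.00970795,  0.67509523,  0.73766672,  0.73020859],
       [ 0.        ,  0.        ,  0.        ,  1.        ]])}
{'vfov': 48.562489577458045, 'cx': 283.52556050322937, 'cy': 207.7037125887287, 'extrinsics': array([[ 0.0239171 ,  0.99645918, -0.0806044 ,  0.46170739],
       [-0.99968652,  0.02443577,  0.00545436,  0.348514  ],
       [ 0.00740468,  0.08044868,  0.99673125,  0.93364988],
       [ 0.        ,  0.        ,  0.        ,  1.        ]])}
{'vfov': 65.70646984690485, 'cx': 274.1353972639671, 'cy': 206.86245840664148, 'T_tool_cam': array([[ 4.52281209e-04,  9.59393678e-01,  2.82070143e-01,
         8.19440466e-02],
       [ 9.99999443e-01, -7.03008470e-04,  7.87679698e-04,
         1.39072640e-04],
       [ 9.53992623e-04,  2.82069629e-01, -9.59393462e-01,
        -1.79747850e-01],
       [ 0.00000000e+00,  0.00000000e+00,  0.00000000e+00,
         1.00000000e+00]])}
```

View pics/scene0.png

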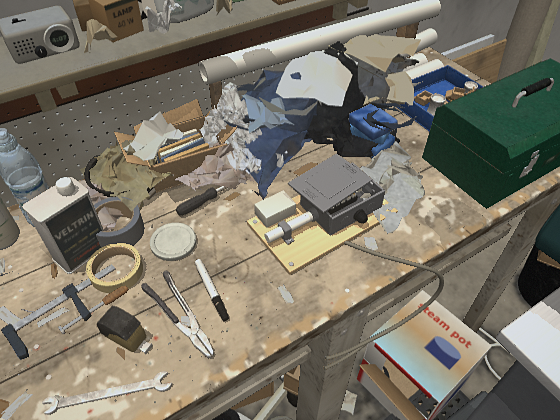

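View pics/top0.png

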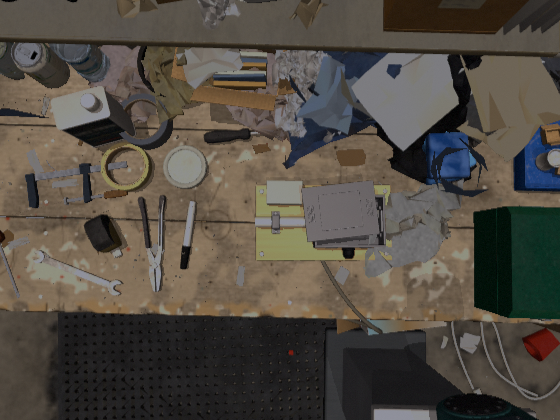

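The scene view shows the box on its plywood board near (340,195). In the top view the board spans about (256–390, 183–260) and the cover's centre is near (341,212). I'll enlarge both.

Run:
```python
import cv2
a=cv2.imread("pics/top0.png")[170:270,245:400];cv2.imwrite("pics/topc.png",cv2.resize(a,None,fx=5,fy=5,interpolation=2))
a=cv2.imread("pics/scene0.png")[140:280,240:400];cv2.imwrite("pics/scenec.png",cv2.resize(a,None,fx=4,fy=4,interpolation=2))
```

```text
(no output)
```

View pics/topc.png

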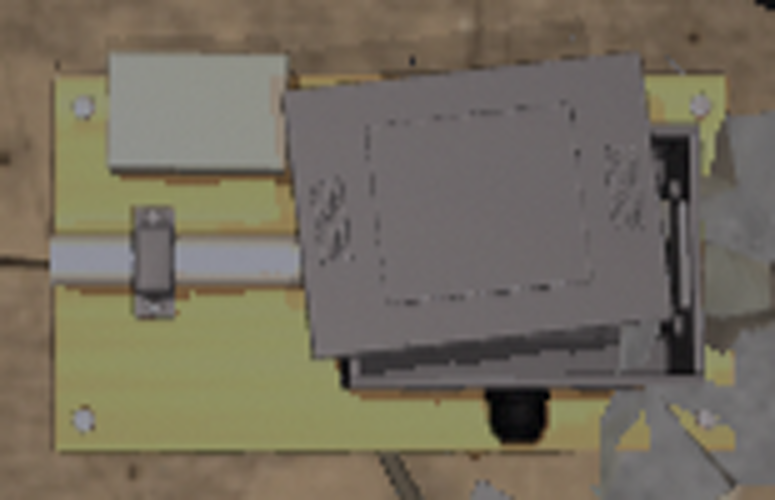

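View pics/scenec.png

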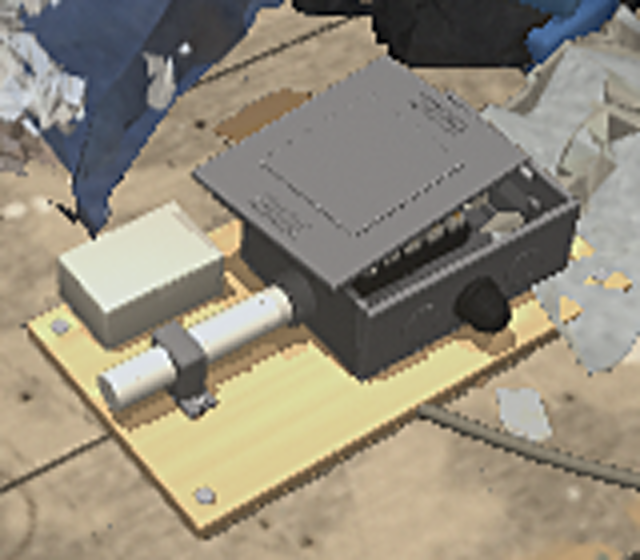

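The cover in the top crop has corners at (286,92), (642,53), (671,318) and (314,357), turned about 6°. Box rim corners show at (697,124) and (703,385). In the scene crop the cover corners are (193,175), (378,57), (530,158) and (336,288).

```bash
cat > h.py <<'E'
import numpy as np
from bench import robot
def ray(n,u,v):
    i=robot.camera_info(n);f=210/np.tan(np.radians(i["vfov"]/2));E=i["extrinsics"]
    d=E[:3,:3]@np.array([(u-i["cx"])/f,-(v-i["cy"])/f,-1]);return E[:3,3],d
def atz(n,u,v,z):
    o,d=ray(n,u,v);return o+d*(z-o[2])/d[2]
def tri(a,b):
    A=np.zeros((3,3));B=np.zeros(3)
    for o,d in(a,b):
        P=np.eye(3)-np.outer(d,d)/(d@d);A+=P;B+=P@o
    return np.linalg.solve(A,B)
T=lambda u,v:((u+.5)/5-.5+245,(v+.5)/5-.5+170)
S=lambda u,v:((u+.5)/4-.5+240,(v+.5)/4-.5+140)
E
python3 - <<'E'
from h import *
np.set_printoptions(precision=4,suppress=True)
for n,t,s in [("A",(286,92),(193,175)),("B",(642,53),(378,57)),("C",(671,318),(530,158)),("D",(314,357),(336,288)),("box-x-y",(703,385),(580,207)),("board-x+y",(55,450),(203,530)),("board+x+y",(57,76),(28,325))]:
    print(n,tri(ray("top",*T(*t)),ray("scene",*S(*s))))
print("z-fixed")
for n,t,z in [("A",(286,92),.079),("B",(642,53),.079),("C",(671,318),.079),("D",(314,357),.079),("box-x-y",(703,385),.062),("box+x-y",(697,124),.062),("box-x+y",(345,387),.062),("b",(57,76),.012),("b",(726,74),.012),("b",(55,450),.012),("b",(735,452),.012)]:
    print(n,atz("top",*T(*t),z))
E
```

```text
A [0.5686 0.311  0.0769]
B [0.5878 0.1811 0.0776]
C [0.4879 0.1679 0.0804]
D [0.4704 0.2983 0.0796]
box-x-y [0.464  0.1512 0.0578]
board-x+y [0.4319 0.3954 0.0092]
board+x+y [0.5812 0.3996 0.0083]
z-fixed
A [0.5682 0.3109 0.079 ]
B [0.586  0.1793 0.079 ]
C [0.4881 0.1678 0.079 ]
D [0.4707 0.2986 0.079 ]
box-x-y [0.4639 0.152  0.062 ]
box+x-y [0.562  0.1549 0.062 ]
box-x+y [0.46   0.2859 0.062 ]
b [0.5807 0.3994 0.012 ]
b [0.5881 0.1323 0.012 ]
b [0.4325 0.396  0.012 ]
b [0.438  0.1279 0.012 ]
```

Call:
arm_command([
  [0.14, 0.58, 0.2, 0],
  [0.14, 0.58, 0.2, 0],
  [0.14, 0.58, 0.2, 0],
  [0.14, 0.58, 0.2, 0],
  [0.14, 0.58, 0.2, 0],
  [0.14, 0.58, 0.2, 0],
  [0.14, 0.58, 0.2, 0],
  [0.14, 0.58, 0.2, 0],
])

```text
time: 0.77
tool_pos: [0.1934, -0.2431, 0.3073]
ee_rot: [3.139, -0.002, 0.227]
wrist_force: [-0.1, 0.1, 0.3]
width: 0.0938
finger_force: 0.0
```

Call:
arm_command([
  [0.2, 0.6, 0, -0.095],
  [0.2, 0.6, 0, -0.095],
  [0.2, 0.6, 0, -0.095],
  [0.2, 0.6, 0, -0.095],
  [0.2, 0.6, 0, -0.095],
  [0.2, 0.6, 0, -0.095],
  [0.2, 0.6, 0, -0.095],
  [0.2, 0.6, 0, -0.095],
])

```text
time: 1.43
tool_pos: [0.2928, 0.0563, 0.3055]
ee_rot: [3.141, -0.001, 0.028]
wrist_force: [0.4, -1.4, -0.7]
width: 0.0944
finger_force: 0.0
```

Call:
arm_command([
  [0.46, 0.33, 0, 0],
  [0.46, 0.33, 0, 0],
  [0.46, 0.33, 0, 0],
  [0.46, 0.33, 0, 0],
  [0.46, 0.33, 0, 0],
  [0.46, 0.33, 0, 0],
  [0.46, 0.33, 0, 0],
  [0.46, 0.33, 0, 0],
])

```text
time: 2.1
tool_pos: [0.5263, 0.2218, 0.2997]
ee_rot: [3.14, 0.007, 0.029]
wrist_force: [-1.1, -0.3, -1.8]
width: 0.0938
finger_force: 0.0
```

```bash
cat >> h.py <<'E'
import cv2
from scipy.spatial.transform import Rotation as Ro
def wsnap(name):
    o=robot.get_obs();p,r=o["tool_pos"],o["ee_rot"];im=robot.snapshot("wrist")
    cv2.imwrite(f"pics/{name}.png",im[:,:,::-1]);np.save(f"pics/{name}.npy",np.r_[p,r]);print(p,r,o["time"])
def wray(name,u,v):
    q=np.load(f"pics/{name}.npy");i=robot.camera_info("wrist");f=210/np.tan(np.radians(i["vfov"]/2))
    R=Ro.from_euler("xyz",q[3:]).as_matrix();T=i["T_tool_cam"]
    a=np.array([u-i["cx"],v-i["cy"]]);r=np.hypot(*a);t=r/f
    d=np.array([np.sin(t)*a[0]/r,-np.sin(t)*a[1]/r,-np.cos(t)])
    return R@T[:3,3]+q[:3],R@T[:3,:3]@d
def watz(name,u,v,z):
    o,d=wray(name,u,v);return o+d*(z-o[2])/d[2]
E
python3 -c "
from h import *
wsnap('w1');a=cv2.imread('pics/w1.png');cv2.imwrite('pics/w1b.png',cv2.resize(a,(800,600),interpolation=2))"
```

```text
[0.5263298  0.22179736 0.29970394] [3.14041531 0.00702075 0.02920246] 2.1
```

View pics/w1b.png

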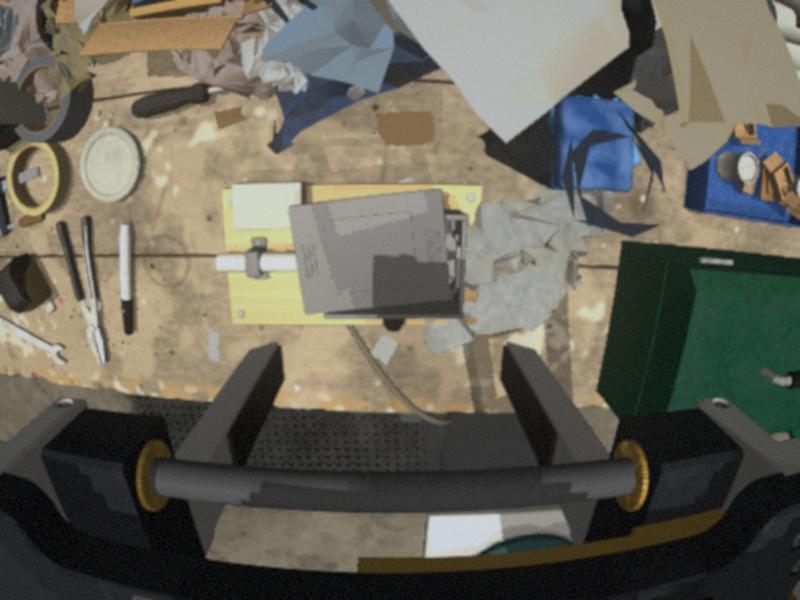

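The wrist view shows the cover corners at about (289,207), (441,189), (447,299) and (304,314) in the enlarged picture, with the box -y end at (466,213)–(463,317). The area beyond the box is clear.

```bash
python3 -c "
from h import *
for n,u,v,z in [('A',289,207,.081),('B',441,189,.081),('C',447,299,.081),('D',304,314,.081),('+x-y',466,213,.062),('-x-y',463,317,.062),('bd+x+y',222,185,.012),('bd-x+y',232,325,.012),('bd+x-y',482,185,.012)]: print(n,watz('w1',u*.7,v*.7,z))
print(robot.get_obs()['tool_pos'])"
```

```text
A [0.56719841 0.3121038  0.081     ]
B [0.58569265 0.18122082 0.081     ]
C [0.48769054 0.17057463 0.081     ]
D [0.46941808 0.30032906 0.081     ]
+x-y [0.56382029 0.15531929 0.062     ]
-x-y [0.46427274 0.15130919 0.062     ]
bd+x+y [0.58364223 0.40008411 0.012     ]
bd-x+y [0.42901698 0.39708893 0.012     ]
bd+x-y [0.58783604 0.13218604 0.012     ]
[0.52428807 0.22016061 0.30121317]
```

Call:
arm_command([
  [0.18, -0.01, 0, 0],
  [0.18, -0.01, 0, 0],
  [0.18, -0.01, 0, 0],
  [0.18, -0.01, -0.3, 0],
  [0.18, -0.01, -0.4, 0],
  [0.18, -0.01, -0.4, 0],
  [0.18, -0.01, -0.4, 0],
  [0.18, -0.01, -0.4, 0],
])

```text
time: 2.82
tool_pos: [0.6107, 0.2128, 0.1032]
ee_rot: [3.141, 0.003, 0.026]
wrist_force: [-0.6, -0.2, -0.4]
width: 0.0939
finger_force: 0.0
```

Call:
arm_command([
  [0, 0.044, 0, 0],
  [0, 0.044, -0.07, 0],
  [0, 0.044, -0.07, 0],
  [0, 0.044, -0.07, 0],
  [-0.01, 0.044, -0.07, 0],
  [-0.02, 0.044, -0.07, 0],
], claw=0.3)

```text
time: 3.32
tool_pos: [0.6041, 0.2357, 0.0736]
ee_rot: [-3.141, -0.004, 0.026]
wrist_force: [0.4, -0.3, 0.5]
width: 0.0659
finger_force: 0.0
```

Call:
arm_command([
  [-0.005, 0, 0, 0],
  [-0.01, 0, 0, 0],
  [-0.015, 0, 0, 0],
  [-0.02, 0, 0, 0],
  [-0.025, 0, 0, 0],
  [-0.03, 0, 0, 0],
])

```text
time: 3.82
tool_pos: [0.5882, 0.2359, 0.0707]
ee_rot: [3.141, -0.001, 0.027]
wrist_force: [1.0, 0.2, 0.8]
width: 0.0658
finger_force: 0.4
```

Call:
arm_command([
  [-0.006, 0, 0, 0],
  [-0.012, 0, 0, 0],
  [-0.018, 0, 0, 0],
  [-0.024, 0, 0, 0],
  [-0.03, 0, 0, 0],
  [-0.03, 0, 0, 0],
])

```text
time: 4.32
tool_pos: [0.5722, 0.2361, 0.0704]
ee_rot: [3.142, 0.001, 0.027]
wrist_force: [0.1, -0.2, -1.0]
width: 0.0654
finger_force: 0.0
```

```bash
python3 -c "
from h import *
wsnap('w2');a=cv2.imread('pics/w2.png')
b=robot.snapshot('top')[170:270,245:400,::-1];c=robot.snapshot('scene')[140:280,240:400,::-1]
print(robot.get_obs()['tool_pos'])
o=np.zeros((600,800,3),np.uint8)
o[:300,:400]=cv2.resize(a,(400,300));o[:300,400:]=cv2.resize(c,(400,300))
o[300:,:]=0
o[300:,:465]=cv2.resize(b,(465,300),interpolation=2)
cv2.imwrite('pics/m2.png',o)"
```

```text
[0.5722171  0.23605028 0.07036618] [3.14153806e+00 1.14892125e-03 2.70736801e-02] 4.3167
[0.5729169  0.23603102 0.07043503]
```

View pics/m2.png

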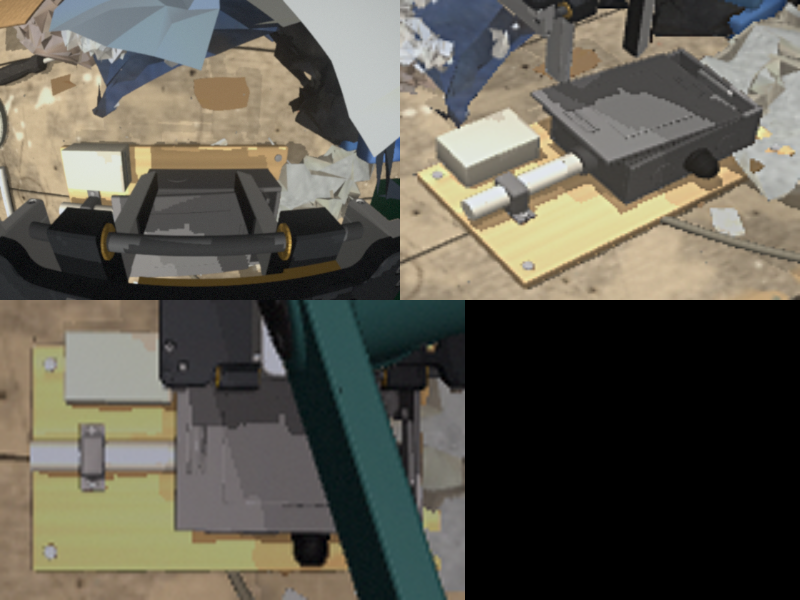

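The cover is now square with the box and its -y end has sunk into the opening; the +y end (left, about u=175 in the lower picture) still overhangs. Next I push from +y.

Call:
arm_command([
  [0.03, 0, 0, 0],
  [0.04, 0, 0.08, 0],
  [0.04, 0.05, 0.14, 0],
  [0.02, 0.1, 0.14, 0.059],
  [-0.02, 0.15, 0.14, 0.118],
  [-0.06, 0.19, 0.14, 0.177],
  [-0.1, 0.19, 0.14, 0.236],
  [-0.125, 0.19, 0.14, 0.295],
])

```text
time: 5.13
tool_pos: [0.5087, 0.3324, 0.1403]
ee_rot: [-3.141, 0.001, 0.653]
wrist_force: [0.2, -0.3, 0.3]
width: 0.0658
finger_force: 0.0
```

Call:
arm_command([
  [0, 0, 0, 0.059],
  [0, 0, 0, 0.118],
  [0, 0, 0, 0.177],
  [0, 0, 0, 0.236],
  [0, 0, 0, 0.295],
  [0, 0, 0, 0.354],
  [0, 0, 0, 0.413],
  [0, 0, 0, 0.455],
])

```text
time: 5.8
tool_pos: [0.5106, 0.331, 0.1404]
ee_rot: [-3.141, 0.0, 1.603]
wrist_force: [0.4, -0.2, 0.6]
width: 0.0658
finger_force: 0.0
```

```bash
python3 -c "
from h import *
wsnap('w3');a=cv2.imread('pics/w3.png');cv2.imwrite('pics/w3b.png',cv2.resize(a,(800,600),interpolation=2))
print(robot.get_obs()['joint_positions'])"
```

```text
[0.51061275 0.33096648 0.14041274] [-3.14137770e+00  5.39873897e-05  1.60312948e+00] 5.8
[4.81893457e-01 2.37378867e-01 1.32792981e+00 7.63921234e-05
 1.57653112e+00 4.47913965e-01]
```

View pics/w3b.png

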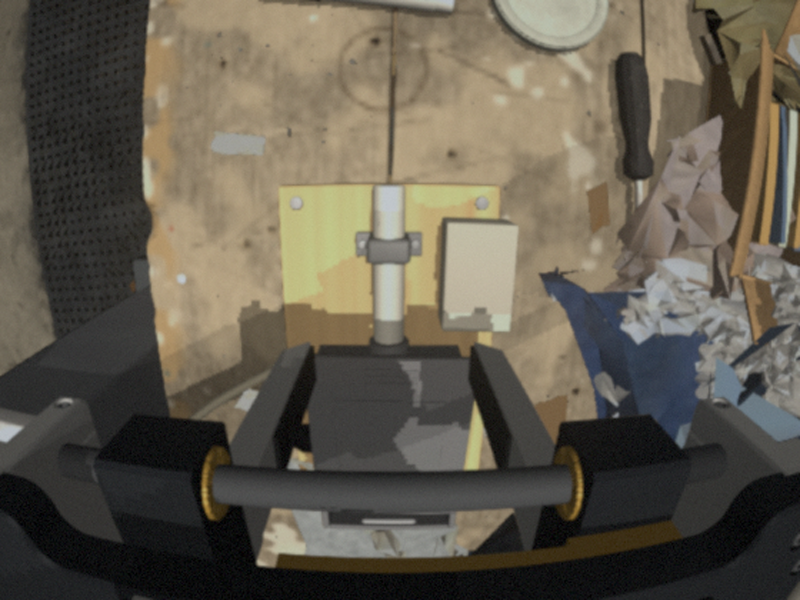

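The wrist view from the +y side shows the plate's +y edge at about v=360 and the box's face at v≈345, with the right-hand catch bar visible at (388,521).

```bash
python3 -c "
from h import *
for n,u,v,z in [('pl',315,360,.079),('pr',472,358,.079),('plow',315,360,.072),('box',320,347,.062),('box',468,347,.062),('slot',388,521,.058),('-yend in',388,513,.062),('-y out',388,530,.062),('out L',325,527,.062),('outR',455,527,.062)]: print(n,watz('w3',u*.7,v*.7,z))"
```

```text
pl [0.46711155 0.30255997 0.079     ]
pr [0.55697135 0.3067479  0.079     ]
plow [0.46593846 0.29935036 0.072     ]
box [0.46758106 0.30359446 0.062     ]
box [0.55728144 0.30651436 0.062     ]
slot [0.51302353 0.1587489  0.058     ]
-yend in [0.5126978 0.171119  0.062    ]
-y out [0.5132209  0.15273458 0.062     ]
out L [0.46534758 0.15280391 0.062     ]
outR [0.56394408 0.1562397  0.062     ]
```

Call:
arm_command([
  [0, 0, -0.07, 0],
  [0, 0, -0.142, 0],
  [0, 0, -0.142, 0],
  [0, -0.01, -0.142, 0],
  [0, -0.02, -0.142, 0],
  [0, -0.03, -0.142, 0],
  [0, -0.04, -0.142, 0],
  [0, -0.05, -0.142, 0],
])

```text
time: 6.52
tool_pos: [0.5119, 0.306, 0.0718]
ee_rot: [3.138, -0.002, 1.597]
wrist_force: [-0.2, 1.6, -0.0]
width: 0.0657
finger_force: 0.3
```

Call:
arm_command([
  [0, -0.004, 0, 0],
  [0, -0.008, 0, 0],
  [0, -0.012, 0, 0],
  [0, -0.012, 0, 0],
])

```text
time: 6.85
tool_pos: [0.5107, 0.2995, 0.0697]
ee_rot: [3.141, 0.0, 1.597]
wrist_force: [0.5, 0.0, -0.0]
width: 0.0656
finger_force: 0.0
```

Call:
arm_command([
  [0, -0.002, 0, 0],
  [0, -0.004, 0, 0],
  [0, -0.006, 0, 0],
  [0, -0.006, 0, 0],
])

```text
time: 7.18
tool_pos: [0.5105, 0.2967, 0.0693]
ee_rot: [-3.141, 0.0, 1.598]
wrist_force: [0.4, 0.2, 0.0]
width: 0.0655
finger_force: 0.0
```

Call:
arm_command([
  [0, -0.002, 0, 0],
  [0, -0.004, 0, 0],
  [0, -0.004, 0, 0],
])

```text
time: 7.43
tool_pos: [0.5106, 0.2949, 0.0695]
ee_rot: [3.142, -0.0, 1.598]
wrist_force: [-0.3, -0.1, -1.1]
width: 0.0656
finger_force: 0.1
```

Call:
arm_command([
  [0, -0.002, 0, 0],
  [0, -0.004, 0, 0],
  [0, -0.004, 0, 0],
])

```text
time: 7.68
tool_pos: [0.5106, 0.2941, 0.0696]
ee_rot: [3.141, -0.002, 1.598]
wrist_force: [-0.2, 4.2, -0.4]
width: 0.0662
finger_force: 2.2
```

Call:
arm_command([
  [0, 0.03, 0, 0],
  [0, 0.04, 0.08, 0],
  [0, 0.06, 0.16, 0],
  [0, 0.08, 0.24, 0],
  [0, 0.08, 0.26, 0],
  [0, 0.08, 0.26, 0],
], claw=1)

```text
time: 8.18
tool_pos: [0.5127, 0.3347, 0.2052]
ee_rot: [3.132, -0.003, 1.598]
wrist_force: [0.1, -0.9, 0.2]
width: 0.029
finger_force: 0.0
```

```bash
python3 -c "
from h import *
wsnap('w4');a=cv2.imread('pics/w4.png')
b=robot.snapshot('top')[170:270,245:400,::-1];c=robot.snapshot('scene')[140:280,240:400,::-1]
o=np.zeros((600,800,3),np.uint8)
o[:300,:400]=cv2.resize(a[190:400,140:420],(400,300),interpolation=2);o[:300,400:]=cv2.resize(c,(400,300),interpolation=2)
o[300:,:465]=cv2.resize(b,(465,300),interpolation=2)
cv2.imwrite('pics/m4.png',o)"
```

```text
[0.51266213 0.33471135 0.2052238 ] [ 3.13217592 -0.0033471   1.59847246] 8.1833
```

View pics/m4.png

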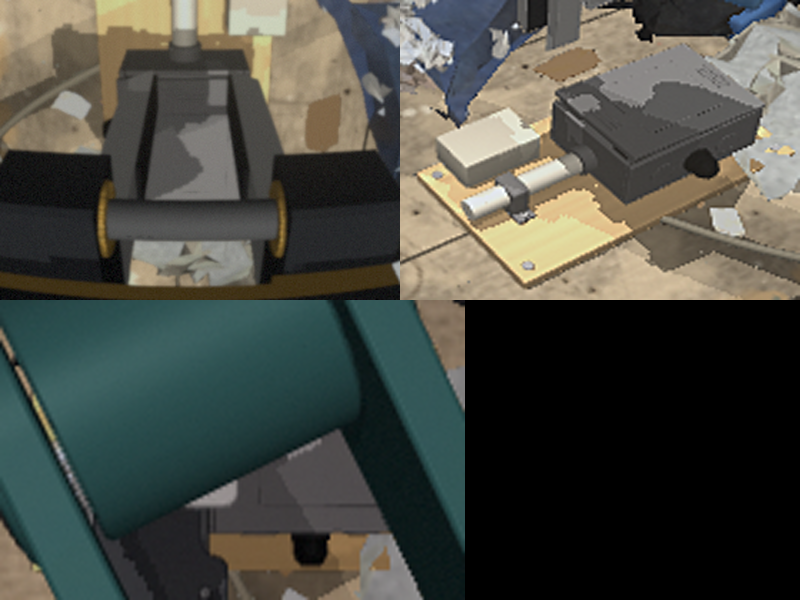

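The cover now covers the opening. A dark gap remains under its +y end (scene view about (600,120)–(650,165)), and the -y end looks lower. I'll press the left end.

Call:
arm_command([
  [0, -0.06, 0, 0],
  [0, -0.12, -0.06, 0],
  [0, -0.12, -0.14, 0],
  [0, -0.12, -0.2, 0],
  [0, -0.12, -0.22, 0],
  [0, -0.12, -0.22, 0],
], claw=1)

```text
time: 8.83
tool_pos: [0.5068, 0.2709, 0.0832]
ee_rot: [-3.13, 0.005, 1.597]
wrist_force: [-0.2, -0.2, 0.7]
width: 0.0006
finger_force: 0.0
```

Call:
arm_command([
  [0, 0, -0.008, 0],
  [0, 0, -0.016, 0],
  [0, 0, -0.024, 0],
  [0, 0, -0.03, 0],
  [0, 0, -0.03, 0],
])

```text
time: 9.25
tool_pos: [0.511, 0.2733, 0.075]
ee_rot: [3.14, -0.0, 1.598]
wrist_force: [-0.1, -0.5, 0.4]
width: 0.0001
finger_force: 0.1
```

Call:
arm_command([
  [0, 0, -0.004, 0],
  [0, 0, -0.008, 0],
  [0, 0, -0.008, 0],
])

```text
time: 9.5
tool_pos: [0.5105, 0.2729, 0.0703]
ee_rot: [-3.141, 0.0, 1.598]
wrist_force: [-0.1, -1.0, 0.3]
width: 0.0005
finger_force: 0.0
```

Call:
arm_command([
  [0, 0, -0.004, 0],
  [0, 0, -0.008, 0],
  [0, 0, -0.008, 0],
])

```text
time: 9.75
tool_pos: [0.5109, 0.2731, 0.0673]
ee_rot: [3.141, -0.0, 1.598]
wrist_force: [-1.4, -0.1, 2.4]
width: 0.0002
finger_force: 1.7
```

Call:
arm_command([
  [0, 0, -0.003, 0],
  [0, 0, -0.006, 0],
  [0, 0, -0.006, 0],
])

```text
time: 10.0
tool_pos: [0.5113, 0.2732, 0.0672]
ee_rot: [3.139, -0.001, 1.598]
wrist_force: [-4.0, -1.7, 13.5]
width: 0.0003
finger_force: 6.7
```

Call:
arm_command([
  [0, 0, -0.003, 0],
  [0, 0, -0.006, 0],
  [0, 0, -0.006, 0],
])

```text
time: 10.25
tool_pos: [0.5123, 0.2735, 0.0671]
ee_rot: [3.136, -0.002, 1.598]
wrist_force: [-6.5, -3.0, 21.0]
width: 0.0004
finger_force: 11.1
```

Call:
arm_command([
  [0, 0, -0.004, 0],
  [0, 0, -0.008, 0],
  [0, 0, -0.008, 0],
])

```text
time: 10.5
tool_pos: [0.5126, 0.2737, 0.067]
ee_rot: [3.134, -0.002, 1.598]
wrist_force: [-11.6, -5.6, 35.7]
width: 0.0006
finger_force: 17.9
```

Call:
arm_command([
  [0, 0, 0.05, 0],
  [0, 0, 0.08, 0],
  [0, -0.08, 0.08, 0],
  [0, -0.16, 0.08, 0],
  [0, -0.216, 0.07, 0],
  [0, -0.216, 0.06, 0],
  [0, -0.216, 0.06, 0],
])

```text
time: 11.08
tool_pos: [0.5099, 0.1637, 0.0852]
ee_rot: [-3.14, -0.0, 1.595]
wrist_force: [-0.4, 0.2, -0.1]
width: 0.0004
finger_force: 0.0
```

Call:
arm_command([
  [0, 0, -0.008, 0],
  [0, 0, -0.016, 0],
  [0, 0, -0.016, 0],
])

```text
time: 11.33
tool_pos: [0.51, 0.166, 0.0773]
ee_rot: [-3.14, 0.0, 1.599]
wrist_force: [-0.6, -0.6, -0.0]
width: 0.0004
finger_force: 0.0
```

Call:
arm_command([
  [0, 0, -0.004, 0],
  [0, 0, -0.008, 0],
  [0, 0, -0.008, 0],
])

```text
time: 11.58
tool_pos: [0.5104, 0.1654, 0.074]
ee_rot: [-3.141, 0.0, 1.599]
wrist_force: [-0.5, 0.3, 0.6]
width: 0.0005
finger_force: 0.0
```

Call:
arm_command([
  [0, 0, -0.004, 0],
  [0, 0, -0.008, 0],
  [0, 0, -0.008, 0],
])

```text
time: 11.83
tool_pos: [0.5103, 0.1649, 0.07]
ee_rot: [-3.141, 0.0, 1.598]
wrist_force: [0.6, 0.2, -0.3]
width: 0.0006
finger_force: 0.0
```

Call:
arm_command([
  [0, 0, -0.004, 0],
  [0, 0, -0.008, 0],
  [0, 0, -0.008, 0],
])

```text
time: 12.08
tool_pos: [0.5109, 0.165, 0.0673]
ee_rot: [3.141, -0.0, 1.598]
wrist_force: [-1.9, -0.6, 4.0]
width: 0.0005
finger_force: 1.8
```

Call:
arm_command([
  [0, 0, -0.005, 0],
  [0, 0, -0.01, 0],
  [0, 0, -0.01, 0],
])

```text
time: 12.33
tool_pos: [0.512, 0.1651, 0.0671]
ee_rot: [3.137, -0.0, 1.598]
wrist_force: [-6.8, -1.2, 21.7]
width: 0.0
finger_force: 10.5
```

Call:
arm_command([
  [0, 0, -0.005, 0],
  [0, 0, -0.01, 0],
  [0, 0, -0.01, 0],
])

```text
time: 12.58
tool_pos: [0.5124, 0.1652, 0.067]
ee_rot: [3.135, -0.001, 1.598]
wrist_force: [-16.2, -4.2, 40.2]
width: 0.0004
finger_force: 19.8
```

Call:
arm_command([
  [0, 0, 0.04, 0],
  [0, 0.07, 0.06, 0],
  [0, 0.15, 0.06, 0],
  [0, 0.216, 0.05, 0],
  [0, 0.216, 0.034, 0],
  [0, 0.216, 0.03, 0],
  [0, 0.216, 0.026, 0],
  [0, 0.216, 0.026, 0],
])

```text
time: 13.25
tool_pos: [0.5102, 0.2716, 0.0685]
ee_rot: [-3.14, 0.001, 1.596]
wrist_force: [-0.3, 0.3, -1.2]
width: 0.0003
finger_force: 0.0
```

Call:
arm_command([
  [0, 0, -0.004, 0],
  [0, 0, -0.008, 0],
  [0, 0, -0.012, 0],
  [0, 0, -0.016, 0],
  [0, 0, -0.02, 0],
  [0, 0, -0.02, 0],
])

```text
time: 13.75
tool_pos: [0.5112, 0.2719, 0.0671]
ee_rot: [3.139, -0.0, 1.596]
wrist_force: [-11.5, -5.5, 25.9]
width: 0.0007
finger_force: 13.1
```

Both ends are firm at 67 mm, the home height. I'll clear the arm away and check with the cameras.

Call:
arm_command([
  [0, 0, 0.08, 0],
  [0, 0, 0.16, 0],
  [-0.05, -0.03, 0.22, 0],
  [-0.12, -0.06, 0.28, 0],
  [-0.2, -0.1, 0.32, 0],
  [-0.28, -0.14, 0.34, 0],
  [-0.34, -0.18, 0.34, 0],
  [-0.4, -0.22, 0.34, 0],
])

```text
time: 14.42
tool_pos: [0.3148, 0.1653, 0.2309]
ee_rot: [3.138, -0.001, 1.597]
wrist_force: [0.1, -0.1, 0.5]
width: 0.0005
finger_force: 0.0
```

Call:
arm_command([
  [-0.04, -0.08, 0, 0],
  [-0.05, -0.16, 0, 0],
  [-0.05, -0.24, 0, 0],
  [-0.05, -0.32, 0, 0],
  [-0.05, -0.4, 0, 0],
  [-0.05, -0.4, 0, 0],
  [-0.05, -0.4, 0, 0],
])

```text
time: 15.0
tool_pos: [0.2903, -0.0364, 0.2295]
ee_rot: [3.141, 0.0, 1.587]
wrist_force: [0.6, -0.2, 1.3]
width: 0.0006
finger_force: 0.0
```

```bash
python3 -c "
from h import *
b=robot.snapshot('top')[170:270,245:400,::-1];c=robot.snapshot('scene')[140:280,240:400,::-1]
o=np.zeros((600,800,3),np.uint8)
o[:280,:434]=cv2.resize(b,(434,280),interpolation=2);o[280:,:366]=cv2.resize(c,(366,320),interpolation=2)
o[280:,400:]=cv2.resize(c[20:100,60:160],(400,320),interpolation=2)
cv2.imwrite('pics/m5.png',o);print(robot.get_obs()['tool_pos'])"
```

```text
[ 0.29064864 -0.03359664  0.22950358]
```

View pics/m5.png

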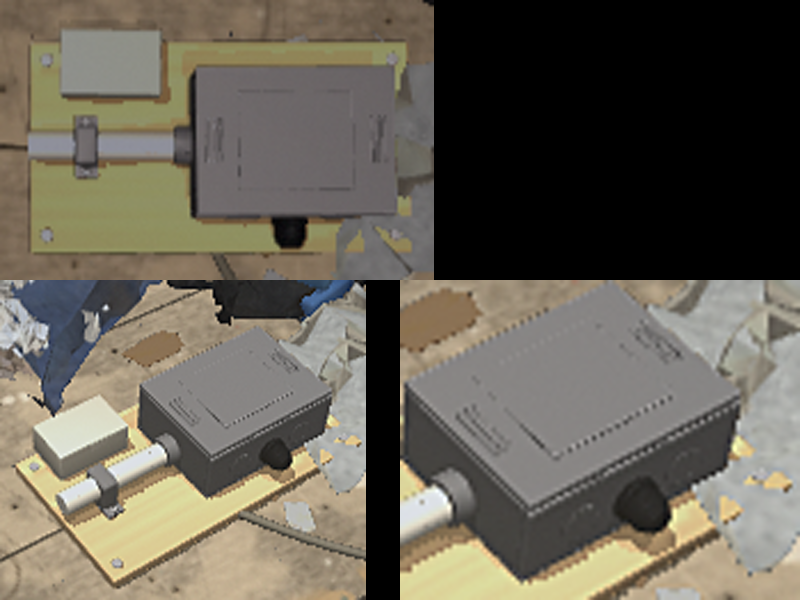

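The cover sits flush and square along all its edges (enlarged scene view, seam from (405,385) to (525,500) to (740,400)), and the carton has not moved. I'm handing the job in.

```bash
python3 -c "
from bench import robot
print(robot.close_job())"
```

```text
the job is handed in; nothing more can be done
None
```

I slid the cover square over the box and pressed both ends until each stopped firmly at flush height (67 mm, peak 40 N); the last views show it flush with the carton in place, and I handed the job in at about 15 s, but no verdict came back and I didn't re-check the pen.

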